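# Bleed a limescale canister at the half-way stop of its bayonet cap

## Robot

A 7-joint arm with a two-finger parallel gripper is mounted at the origin on a cart in front of the work surface, level with it; the furniture and walls round the work are solid. World frame = base frame: x ahead of the robot, y to its left, z up, the work surface at z = 0. Lengths are in m, angles in rad, forces in N, time in s.
With the tool pointing down it reaches from about 0.425 to 0.825 m from the base axis. Payload 3.6 kg.
Tool frame: the origin (TCP) lies on the mounting face of the last link; the fingertips stand 173 mm ahead of it and the grasp point (between the pads) lies 155 mm ahead of it; z points along the fingers, y is the line along which they close (so a half turn about z gives the same grasp; the last joint's range is limited). The gripper opens to 85 mm and grips with 20 to 120 N. Pads are 22 mm wide; open, the fingers measure 114 mm over their backs; the gripper's body (76 mm by 85 mm) begins 54 mm behind the grasp point. The pads swing forward as they close: fully open they stand 13 mm farther back than shut.
Start: joints at [-1.145, 0.615, -0.013, 1.423, 0.008, 1.103, -0.04], TCP at [0.284, 0.584, 0.405] pointing down, gripper open.
Joint ranges: [-3.12, 3.12], [-0.3, 2.06], [-1.34, 1.32], [0.26, 2.42], [-1.36, 4.5], [0.01, 1.98], [-2.84, 2.84]. Speed limits (rad/s): [2.79, 2.79, 3.14, 3.14, 3.14, 3.14, 3.14].

## Interface

Orientations are given as a unit quaternion [w, x, y, z].
In Python, from station import env gives the robot as it stands.
- The arm moves only by the tool move_arm, never from a script. Its argument "plan" is a list of rows, each a list of 7 numbers: the turn, a rotation vector about the tool's x, y, z each as a share of 90 degrees, from -1 to 1, then the shift along the tool's x, y, z each as a share of 100 mm, from -1 to 1, then the opening in per cent of the stroke, from 0 (shut) to 100 (fully open). A call has 1 to 20 rows; each row shifts and turns the commanded pose from where the row before left it, along the tool's axes as they then stand; what a row does not reach is not made up. A row lasts 1/10 s, in which the tool goes at most 50 mm and 8.59 degrees, less where a joint would pass 70% of its speed; a pose out of reach is approached as far as the arm can. A call with a number of a shift or a turn outside -1 to 1 is refused whole. A call with a gripper value outside its range is refused whole. The fingers move at their own pace and stop on an object; "grip_force" is the grip in N (left out, the last holds). Time passes only in rows, so rows that do not move let the fingers close. It gives the time, the measured TCP pose, the force, the opening and the grip force at its end, in the units of the state.
- env.sense(): the state, without advancing time (a new reading comes with each control period).
- env.get_image(name): name is "side" or "top"; returns (picture, depth): 384x512x3 uint8, blue, green, red; 384x512 float32, m along the optical axis (not along the pixel's ray), 0 where there is no reading.
- env.camera_params(name): a dict with "camera_matrix" (3x3 intrinsics, pixels), "world_to_cam" (4x4, takes a point from world to camera coordinates). Camera axes: x right, y down, z forward; pixel columns grow to the right and rows downward; lengths in m; the calibration is good to about 2 mm. A picture is of the moment at which its call begins. camera_params takes no time and is no camera call.
- env.sign_off(): hands the job in; it is judged then, once.
The state is a dict: "t": time; "joint_positions": joint angles; "joint_velocities": joint speeds; "tau": joint torques, N m; "ee_pos": TCP position; "tool_rot": TCP orientation; "wrist_force": force on the tool from outside, world axes, zero at the start; "torque": the same for the moment, N m; "finger_gap": opening from 0.0 (shut) to 1.0 (fully open); "finger_force": force on a finger pad.
Only numpy, scipy, OpenCV 4.12 (cv2) and the standard library are available. Lean on these libraries where they do the work, as an engineer would, in place of code of your own. Each camera call takes 0.05 s, during which the arm holds its last target. There are 200 camera calls.

## Task

Crank the vise clockwise until its jaw grips the white limescale canister firmly, so that it cannot spin. Then drop the green bayonet cap into the canister's slots until it sits fully home, and twist it clockwise half-way to its lock: to the blue bleed mark, never on to the click at the red one. Finish still gripping the cap and holding it at the half-way mark against its spring, and leave the other things on the worktop where they are.

Things in the scene. Friction and masses are not known exactly. Their poses are not given: they have to be found in the camera images.
- screw_end (a point): point on the screw axis of the blue suction-base vise (fixed on the worktop, 64 mm wide, top at z = 0.094), level with the middle of the black crank knob and 75 mm above the worktop. +x points level along the screw from the crank to the jaws, z up. The upright bearing plate of the vise (z up to 0.093) begins 52 mm from here along +x; the jaw opening's middle is about 160 mm along +x
- knob_mid (a point): middle of the crank's black spinning knob (17 to 19 mm thick, 40 mm long, parallel to the screw) on a 30 mm crank arm. It circles screw_end and does not travel along the screw: at crank angle q it lies at screw_end + 0.030*(0, -sin q, cos q) in screw_end's axes, straight above at 0. The knob spins freely, so a gripper can keep its attitude while it circles
- crank (a joint): angle of the vise crank (rad); it grows clockwise as seen from the crank's end, looking along +x of screw_end, and closes the moving jaw by 1.6 mm per rad. A self-holding screw that takes about 3 N at the knob. At 0 the jaws stand 71 mm apart (the canister is 60 mm thick). Starts between 0 and 2
- jaw_pad: the black rubber pad on the moving jaw, axes as screw_end. It touches the canister, and this the fixed jaw, at a crank angle of about 6.9, then gives on springs, 8 N per mm up to 3 mm (angle 8.7), beyond which the crank grows heavy. The canister is gripped firmly with the pad pushed in 1.5 mm or more; turning to 8.5 or so is right
- canister: the white canister (loose, 0.55 kg, 60 mm thick, 90 mm tall with a 70 mm thick grey rim), upright on the vise's bed (z = 0.044) between the jaws; origin at the centre of its foot, axes as mouth. It shifts a few mm when clamped
- mouth (a point): centre of the canister's top (z = 0.134). +x and -x point to the two entry slots in its rim (each 16 mm wide, from radius 18 to 26 mm; the lips between them are 6 mm thick), z up. Colour marks on the rim, each twice: white at the slots, blue 45 degrees clockwise seen from above, red 90 degrees clockwise
- valve (a joint): angle of the brass valve disc in the mouth, carried along by the cap's lugs (rad, clockwise from above): 0 at the slots, 0.785 half-way (blue), spring balls of the click from about 1.05 on, 1.57 locked (red). A spring turns it back to 0 (0.2 N m per rad). About 0.07 rad of play to the cap
- cap: the green bayonet cap (loose, 80 g), standing upright on its foot on the worktop; origin at the centre of the foot. Spigot 33 mm thick, 24 mm long, its lowest 9 mm tapering to a 23 mm foot; two round lugs on it along +x and -x, 13 mm above the foot (to 24.5 mm from the axis, 8.5 mm thick); above it a disc 54 mm across, 8 mm thick, with white pointers over the lugs; on top the wing. A half turn makes no difference
- cap_grip (a point): grip point in the green wing on top of the cap, 50 mm above the cap's foot, 12 mm below the wing's top and 18 mm above the disc; axes as the cap. The wing is 44 mm long along x, 14 mm thick along y and 30 mm tall
- cap_seat (a point): centre of the underside of the cap's disc, 26 mm below cap_grip, same axes; it meets the mouth point when the cap sits home (cap_grip then stands 26 mm above the mouth)
- tape: bystander: roll of tape lying flat, 98 mm across, 25 mm high
- battery: bystander: small battery lying, 50 mm long
- the_hand_balm: bystander: round pot, 69 mm across, 41 mm high
- tape_measure: bystander: red tape measure, 88 x 56 x 19 mm
- collar_brush: bystander: small purple brush, 85 x 30 x 23 mm
- pen: bystander: black pen lying flat, 145 mm long
- peg_b: bystander: green clothes peg lying, 72 mm long
There are look-alikes about, which are no part of the job. What is meant by the cap is not brown, and is the larger of those in its own colour.

How it is judged:
On the way, in this order (a step that is already met when the one before it is completed fails the run):
1. the vise clamps the canister firmly (at least 8 N) before the cap goes in (contact force between jaw_pad and canister above 8 N), for 0.3 s.
2. the cap sits home in the canister's slots, not yet twisted half-way (horizontal distance between cap_seat and mouth below 0.004 m and z of cap_seat in the frame of mouth below 0.003 m and value of joint valve below 0.4 rad), for 0.1 s.
At the end, for the whole second after the job is handed in: the valve stands half-way (0.56 to 0.98 rad, about 45 degrees give or take 12) and still, the cap sits home in the mouth (within 4 mm sideways and 3 mm in height, upright) and is still held by the fingers, and the upright canister is still clamped in the vise with at least 8 N (value of joint valve between 0.56 and 0.98 rad and velocity of joint valve between -0.2 and 0.2 rad/s and contact force between the fingers and cap above 2 N and horizontal distance between cap_seat and mouth below 0.004 m and z of cap_seat in the frame of mouth between -0.003 and 0.003 m and angle between cap's own z axis and vertical below 0.12 rad and contact force between jaw_pad and canister above 8 N and angle between mouth's own z axis and vertical below 0.1 rad); the arm keeps its last pose, push and grip.
It fails at once if the cap is twisted on to its lock click (value of joint valve above 1.2 rad).
It fails at once if the canister is knocked over (angle between mouth's own z axis and vertical above 0.3 rad).
It fails at once if a bystander is shifted by more than 4 cm (distance of any of tape, pen, battery, the_hand_balm, tape_measure, collar_brush, peg_b from where it was at the start of the episode above 0.04 m).
It also fails if it takes over 69 s, if anything falls off the work surface, if the arm or the gripper's body presses on something with over 40 N, if the wrist force passes 120 N, or if a joint passes its speed limit or range.

## Working session

There is one attempt and no reset: what is moved stays moved. The work goes in short steps, Python scripts to look and compute and a tool call to move; the robot and the scene stay as the last step left them, time stands still between calls to the robot, and variables do not carry over. Pictures are saved under pics/ and viewed, at most 10 in all, crops included, and the job is handed in when it is done.

Besides the shell and the picture viewer there is one more tool, called after "Emit:" by a JSON object that holds its "fn" and its "kwargs". move_arm: Moves the arm, as the interface text tells. Its arguments: {"type":"object","properties":{"plan":{"type":"array"},"grip_force":{"type":"number"}},"required":["plan"]}

```bash
mkdir -p pics; ls; python3 - <<'E'
from station import env
import cv2,numpy as np
s=env.sense();print({k:np.round(v,3).tolist() for k,v in s.items()})
for n in("top","side"):
    im,d=env.get_image(n);cv2.imwrite(f"pics/{n}0.png",im);np.save(f"pics/{n}0.npy",d)
    p=env.camera_params(n);print(n,np.round(p["camera_matrix"],1).tolist(),np.round(p["world_to_cam"],3).tolist())
E
```

```text
pics
{'t': 0.0, 'joint_positions': [-1.145, 0.616, -0.013, 1.425, 0.008, 1.103, -0.04], 'joint_velocities': [0.0, -0.003, 0.001, 0.001, 0.001, -0.0, 0.001], 'tau': [0.0, -46.921, 0.26, -17.103, 0.01, 0.01, 0.0], 'ee_pos': [0.284, 0.584, 0.404], 'tool_rot': [-0.0, 0.224, 0.974, -0.001], 'wrist_force': [-0.598, -0.209, -0.28], 'torque': [-0.031, 0.003, -0.04], 'finger_force': 0.0, 'finger_gap': 0.998}
top [[454.4, 0.0, 256.2], [0.0, 454.4, 188.0], [0.0, 0.0, 1.0]] [[0.027, -1.0, 0.003, -0.127], [-0.996, -0.027, -0.087, 0.551], [0.087, -0.001, -0.996, 1.158], [0.0, 0.0, 0.0, 1.0]]
side [[493.1, 0.0, 250.4], [0.0, 493.1, 185.2], [0.0, 0.0, 1.0]] [[-0.999, 0.05, -0.012, 0.532], [0.039, 0.586, -0.81, 0.144], [-0.034, -0.809, -0.587, 1.135], [0.0, 0.0, 0.0, 1.0]]
```

View pics/top0.png

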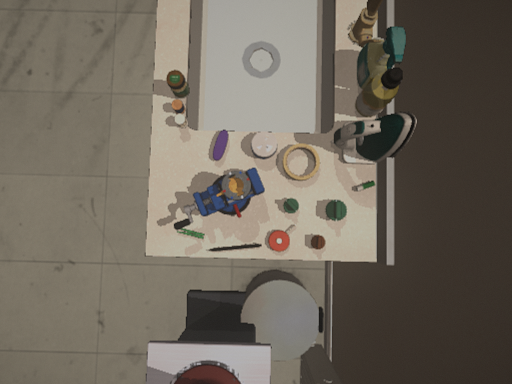

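View pics/side0.png

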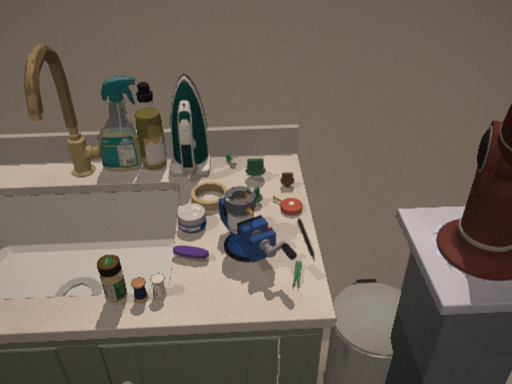

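Top view: vise with the canister at (236,186) and the crank knob at (182,224). Side view: knob at (289,251). Cap candidates in the top view are green at (336,210), green at (290,205) and brown at (317,242). The larger green one is at (336,210), so I'll check that choice in a close crop.

```bash
python3 - <<'E'
import cv2,numpy as np
t=cv2.imread("pics/top0.png");s=cv2.imread("pics/side0.png")
f=lambda im,x,y,w,h:cv2.resize(im[y:y+h,x:x+w],(400,300),interpolation=cv2.INTER_CUBIC)
m=np.vstack([np.hstack([f(t,170,160,100,75),f(t,270,180,100,75)]),np.hstack([f(s,210,180,100,75),f(s,215,145,100,75)])])
cv2.imwrite("pics/crop0.png",np.clip(m*1.6,0,255).astype(np.uint8))
E
```

```text
(no output)
```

View pics/crop0.png

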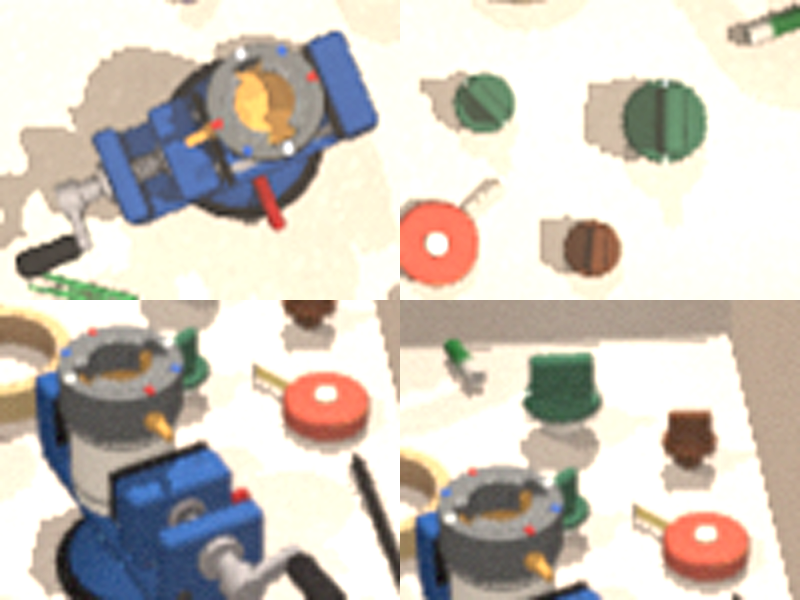

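The crop confirms the real cap: green, larger, at top px (336,210), with the wing running roughly vertical in the picture. The white marks are at about (230,174) and (242,197). The knob is at (182,224), to the right of the screw.

```bash
cat > h.py <<'E'
import numpy as np,cv2
from station import env
from scipy.spatial.transform import Rotation as R
def cam(n):
    p=env.camera_params(n);return np.array(p["camera_matrix"]),np.array(p["world_to_cam"])
def plane(n,px,z):
    K,T=cam(n);px=np.atleast_2d(px).astype(float)
    d=(np.c_[px,np.ones(len(px))]@np.linalg.inv(K).T)@T[:3,:3];c=-T[:3,:3].T@T[:3,3]
    return c+d*((z-c[2])/d[:,2])[:,None]
def cloud(n,d):
    K,T=cam(n);v,u=np.mgrid[:d.shape[0],:d.shape[1]]
    P=(np.stack([u,v,np.ones_like(u)],-1)@np.linalg.inv(K).T)*d[...,None]
    return (P-T[:3,3])@T[:3,:3]
def proj(n,P):
    K,T=cam(n);q=(np.atleast_2d(P)@T[:3,:3].T+T[:3,3])@K.T;return q[:,:2]/q[:,2:]
def tool():
    s=env.sense();q=s["tool_rot"];M=R.from_quat([q[1],q[2],q[3],q[0]]).as_matrix()
    return s,np.array(s["ee_pos"]),M
def shot(n,tag):
    im,d=env.get_image(n);cv2.imwrite(f"pics/{n}{tag}.png",im);np.save(f"pics/{n}{tag}.npy",d);return im,d
E
cat > m.py <<'E'
from h import *
np.set_printoptions(precision=4,suppress=True)
for n in("top","side"):
    im=cv2.imread(f"pics/{n}0.png");d=np.load(f"pics/{n}0.npy");P=cloud(n,d)
    hsv=cv2.cvtColor(im,cv2.COLOR_BGR2HSV);H,S,V=cv2.split(hsv);ok=d>0
    z=P[...,2];x=P[...,0];y=P[...,1]
    blue=ok&(abs(H.astype(int)-110)<15)&(S>120)&(z>.087)&(z<.1)&(x>.35)
    Q=P[blue];r=cv2.minAreaRect(Q[:,:2].astype(np.float32));print(n,"blue",len(Q),r,Q[:,2].mean())
    rim=ok&(z>.125)&(z<.142)&(S<60)&(x>.4)&(x<.7)&(y>-.2)&(y<.1)
    Q=P[rim];c,rad=cv2.minEnclosingCircle(Q[:,:2].astype(np.float32));print("rim",len(Q),c,rad,Q[:,2].mean())
    w=(slice(205,240),slice(165,205)) if n=="top" else (slice(235,265),slice(275,305))
    k=np.zeros_like(ok);k[w]=(V[w]<45)&ok[w]&(z[w]>.035);Q=P[k];
    if len(Q):
        pc=Q.mean(0);e=np.linalg.svd(Q-pc)[2][0];print("knob",len(Q),pc,e,Q.min(0),Q.max(0),np.argwhere(k)[:,::-1].mean(0))
    g=ok&(H>60)&(H<95)&(S>70)&(x>.3)&(y<-.2)&(y>-.38)&(x<.62)
    for a,b,nm in((.022,.038,"disc"),(.055,.07,"wingtop")):
        m=(g&(z>a)&(z<b)).astype(np.uint8);N,L,st,ce=cv2.connectedComponentsWithStats(m)
        for i in range(1,N):
            if st[i,4]>15:
                Q=P[L==i];r=cv2.minAreaRect(Q[:,:2].astype(np.float32));print(nm,st[i],r,Q[:,2].mean())
white=plane("top",[[230,173.75],[242,197]],.134);blu=plane("top",[[240.75,172.5],[232,197.5]],.134);red=plane("top",[[248,179.25],[224.25,191.25]],.134)
for m in(white,blu,red):
    e=m[0]-m[1];print(m.mean(0),np.linalg.norm(e)/2,np.degrees(np.arctan2(e[1],e[0])))
E
python3 m.py
```

```text
top blue 405 ((0.5382995009422302, -0.04323704540729523), (0.05939582735300064, 0.16251735389232635), 23.831382751464844) 0.0932039681053515
rim 404 (0.5499932765960693, -0.06388646364212036) 0.03509350121021271 0.13341107857977644
knob 20 [0.4555 0.0699 0.0898] [-0.4392  0.895   0.078 ] [0.4452 0.0521 0.0857] [0.4678 0.0864 0.0932] [180.7 223.9]
disc [342 203   4  14  28] ((0.5039243102073669, -0.3384305238723755), (0.008272619917988777, 0.033597614616155624), 89.59201049804688) 0.03100066251141238
wingtop [337 202   4  15  28] ((0.5036473274230957, -0.319209486246109), (0.005967782810330391, 0.03583439439535141), 86.59239196777344) 0.06170161846609183
side blue 443 ((0.5402839183807373, -0.03680439293384552), (0.058705609291791916, 0.16645066440105438), 24.843917846679688) 0.09223394867225282
rim 417 (0.5501962304115295, -0.0591704361140728) 0.036447349935770035 0.13261409566742044
knob 99 [0.4581 0.0772 0.0906] [-0.4465  0.8944 -0.027 ] [0.4454 0.055  0.0828] [0.4692 0.0925 0.0957] [288.2828 250.8586]
disc [247 167  17   8  87] ((0.5042340755462646, -0.3011632263660431), (0.026335623115301132, 0.0437418594956398), 86.68685150146484) 0.03209438136958246
wingtop [248 159  14   5  51] ((0.5049337148666382, -0.3101082742214203), (0.01476806029677391, 0.035202644765377045), 85.46700286865234) 0.06011943112129364
[ 0.5494 -0.0639  0.134 ] 0.031027332046968985 28.91483390584103
[ 0.5504 -0.0648  0.134 ] 0.03134880093317837 -17.47339175294068
[ 0.5497 -0.0643  0.134 ] 0.031383183277465476 -61.492686965562676
```

Emit:
{"fn": "move_arm", "kwargs": {"plan": [[0, 0, 0, -0.27, -0.275, 0, 100], [0, 0, 0, -0.27, -0.275, 0, 100], [0, 0, 0, -0.27, -0.275, 0, 100], [0, 0, 0, -0.27, -0.275, 0, 100], [0, 0, 0, -0.27, -0.275, 0, 100], [0, 0, 0, -0.27, -0.275, 0, 100], [0, 0, 0, -0.27, -0.275, 0, 100], [0, 0, 0, -0.27, -0.275, 0, 100], [0, 0, 0, -0.27, -0.275, 0, 100], [0, 0, 0, -0.27, -0.275, 0, 100], [0, 0, 0, -0.27, -0.275, 0, 100], [0, 0, 0, -0.27, -0.275, 0, 100], [0, 0, 0, -0.27, -0.275, 0, 100], [0, 0, 0, -0.27, -0.275, 0, 100], [0, 0, 0.087, 0, 0, 0.1, 100], [0, 0, 0.087, 0, 0, 0.1, 100], [0, 0, 0.087, 0, 0, 0.1, 100], [0, 0, 0.087, 0, 0, 0.1, 100], [0, 0, 0.087, 0, 0, 0.1, 100]]}}

```text
t: 2.0
ee_pos: [0.4556, 0.0729, 0.3541]
tool_rot: [-0.0, 0.54, 0.841, -0.0]
wrist_force: [0.0, -0.3, -0.2]
finger_gap: 1.001
finger_force: 0.0
```

```bash
cat >> h.py <<'E'
def togo(target,yaw):
    "target of grasp point, tool y yaw deg -> tool-axes shift mm, turn about tool z (deg)"
    s,p,M=tool();g=p+.155*M[:,2]
    y=np.degrees(np.arctan2(M[1,1],M[0,1]));dy=(y-yaw+90)%180-90
    print("t",round(s["t"],2),"grasp",g.round(4),"yaw",round(y,2),"tilt",M[:,2].round(3),"d_tool mm",((np.array(target)-g)@M*1000).round(1),"turn",round(dy,2),"F",np.round(s["wrist_force"],1),"Tq",np.round(s["torque"],2),"gap",round(float(s["finger_gap"]),3),"ff",np.round(s["finger_force"],1),"j",np.round(s["joint_positions"],2))
def tri(a,b):
    "two-view point: a in top, b in side"
    A=[];
    K,T=cam("top");K2,T2=cam("side")
    return (lambda X:X[:3,0]/X[3,0])(cv2.triangulatePoints(K@T[:3],K2@T2[:3],np.float64(a).reshape(2,1),np.float64(b).reshape(2,1)))
E
python3 -c "
from h import *
print(tri([181.5,224],[288.3,250.9]))
u=np.radians(-65);u=np.array([np.cos(u),np.sin(u),0]);v=np.array([-u[1],u[0],0])
print(tri([181.5,224],[288.3,250.9]))
togo([.456,.071,.084],25)
"
```

```text
[0.45612337 0.06902535 0.08252432]
[0.45612337 0.06902535 0.08252432]
t 2.0 grasp [0.4555 0.0728 0.1991] yaw 24.58 tilt [-0.001 -0.    -1.   ] d_tool mm [ -1.9  -0.2 115.1] turn -0.42 F [ 0.  -0.3 -0.2] Tq [ 0.01 -0.02 -0.01] gap 1.001 ff 0.0 j [-0.38  0.4   0.24  2.02 -0.14  0.74  0.38]
```

Emit:
{"fn": "move_arm", "kwargs": {"plan": [[0, 0, 0, 0, 0, 0.3, 100], [0, 0, 0, 0, 0, 0.3, 100], [0, 0, 0, 0, 0, 0.3, 100], [0, 0, 0, 0, 0, 0.22, 100], [0, 0, 0, 0, 0, 0, 100], [0, 0, 0, 0, 0, 0, 10], [0, 0, 0, 0, 0, 0, 10], [0, 0, 0, 0, 0, 0, 10], [0, 0, 0, 0, 0, 0, 10], [0, 0, 0, 0, 0, 0, 10], [0, 0, 0, 0, 0, 0, 10], [0, 0, 0, 0, 0, 0, 10], [0, 0, 0, 0, 0, 0, 10]], "grip_force": 40}}

```text
t: 3.3
ee_pos: [0.4551, 0.0725, 0.2427]
tool_rot: [-0.001, 0.538, 0.843, -0.001]
wrist_force: [-3.6, -1.4, 3.4]
finger_gap: 0.201
finger_force: 39.3
```

```bash
python3 -c "
from h import *
togo([.456,.071,.084],25)
im,d=shot('side','1')
cv2.imwrite('pics/side1c.png',np.clip(cv2.resize(im[130:280,180:380],(800,600),interpolation=cv2.INTER_CUBIC)*1.5,0,255).astype(np.uint8))
"
```

```text
t 3.3 grasp [0.4547 0.0724 0.0877] yaw 24.89 tilt [-0.002 -0.001 -1.   ] d_tool mm [-1.8  0.6  3.7] turn -0.11 F [-3.6 -1.4  3.4] Tq [-0.42  0.75  0.03] gap 0.201 ff 39.3 j [-0.32  0.59  0.17  2.13 -0.22  0.44  0.45]
```

View pics/side1c.png

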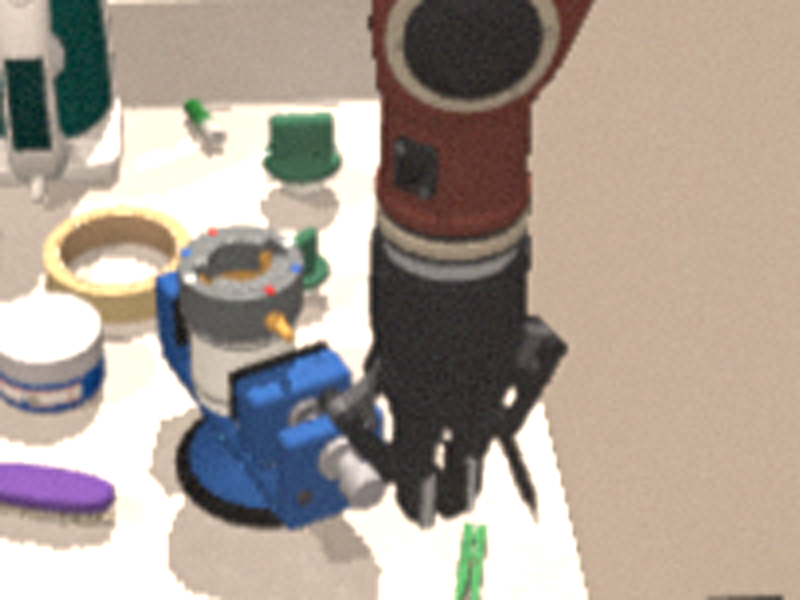

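Gap 17 mm means the knob is held. Its offset of -28.5 mm from the screw axis gives q of about 1.25. Next I'll tabulate the circle increments.

```bash
python3 -c "
import numpy as np
q=1.25+.25*np.arange(30)
y=-.3*np.diff(np.sin(q));z=-.3*np.diff(np.cos(q))
for a,b,c in zip(q[1:],y,z):print('%.2f [0,0,0,0,%.3f,%.3f,10],'%(a,b,c))
"
```

```text
1.50 [0,0,0,0,-0.015,0.073,10],
1.75 [0,0,0,0,0.004,0.075,10],
2.00 [0,0,0,0,0.022,0.071,10],
2.25 [0,0,0,0,0.039,0.064,10],
2.50 [0,0,0,0,0.054,0.052,10],
2.75 [0,0,0,0,0.065,0.037,10],
3.00 [0,0,0,0,0.072,0.020,10],
3.25 [0,0,0,0,0.075,0.001,10],
3.50 [0,0,0,0,0.073,-0.017,10],
3.75 [0,0,0,0,0.066,-0.035,10],
4.00 [0,0,0,0,0.056,-0.050,10],
4.25 [0,0,0,0,0.041,-0.062,10],
4.50 [0,0,0,0,0.025,-0.071,10],
4.75 [0,0,0,0,0.007,-0.075,10],
5.00 [0,0,0,0,-0.012,-0.074,10],
5.25 [0,0,0,0,-0.030,-0.069,10],
5.50 [0,0,0,0,-0.046,-0.059,10],
5.75 [0,0,0,0,-0.059,-0.046,10],
6.00 [0,0,0,0,-0.069,-0.030,10],
6.25 [0,0,0,0,-0.074,-0.012,10],
6.50 [0,0,0,0,-0.074,0.007,10],
6.75 [0,0,0,0,-0.070,0.025,10],
7.00 [0,0,0,0,-0.062,0.042,10],
7.25 [0,0,0,0,-0.050,0.056,10],
7.50 [0,0,0,0,-0.034,0.066,10],
7.75 [0,0,0,0,-0.017,0.073,10],
8.00 [0,0,0,0,0.002,0.075,10],
8.25 [0,0,0,0,0.020,0.072,10],
8.50 [0,0,0,0,0.037,0.065,10],
```

Emit:
{"fn": "move_arm", "kwargs": {"plan": [[0, 0, 0, 0, -0.015, 0.073, 10], [0, 0, 0, 0, 0.004, 0.075, 10], [0, 0, 0, 0, 0.022, 0.071, 10], [0, 0, 0, 0, 0.039, 0.064, 10], [0, 0, 0, 0, 0.054, 0.052, 10], [0, 0, 0, 0, 0.065, 0.037, 10], [0, 0, 0, 0, 0, 0, 10], [0, 0, 0, 0, 0, 0, 10]]}}

```text
t: 4.15
ee_pos: [0.4728, 0.0808, 0.2053]
tool_rot: [0.002, 0.538, 0.843, 0.002]
wrist_force: [2.1, 0.2, -4.5]
finger_gap: 0.195
finger_force: 39.1
```

```bash
python3 -c "
from h import *
togo([.456,.071,.084],25)
"
```

```text
t 4.15 grasp [0.4735 0.0809 0.0503] yaw 24.96 tilt [ 0.004  0.001 -1.   ] d_tool mm [ -1.7 -19.9 -33.8] turn -0.04 F [ 2.1  0.2 -4.5] Tq [ 0.07 -0.48  0.05] gap 0.195 ff 39.1 j [-0.31  0.68  0.14  2.1  -0.24  0.37  0.46]
```

Forces are only a few newtons and the knob follows, so I'll carry on.

Emit:
{"fn": "move_arm", "kwargs": {"plan": [[0, 0, 0, 0, 0.072, 0.02, 10], [0, 0, 0, 0, 0.075, 0.001, 10], [0, 0, 0, 0, 0.073, -0.017, 10], [0, 0, 0, 0, 0.066, -0.035, 10], [0, 0, 0, 0, 0.056, -0.05, 10], [0, 0, 0, 0, 0.041, -0.062, 10], [0, 0, 0, 0, 0.025, -0.071, 10], [0, 0, 0, 0, 0.007, -0.075, 10], [0, 0, 0, 0, 0, 0, 10]]}}

```text
t: 5.05
ee_pos: [0.5084, 0.0969, 0.2352]
tool_rot: [-0.0, 0.538, 0.843, -0.001]
wrist_force: [-3.2, -5.0, 2.1]
finger_gap: 0.196
finger_force: 40.2
```

```bash
python3 -c "
from h import *
togo([.456,.071,.084],25)
"
```

```text
t 5.05 grasp [0.5082 0.0967 0.0802] yaw 24.88 tilt [-0.001 -0.001 -1.   ] d_tool mm [ -1.3 -58.2  -3.7] turn -0.12 F [-3.2 -5.   2.1] Tq [-1.    0.83  0.02] gap 0.196 ff 40.2 j [-0.35  0.66  0.18  1.98 -0.22  0.52  0.42]
```

Emit:
{"fn": "move_arm", "kwargs": {"plan": [[0, 0, 0, 0, -0.012, -0.074, 10], [0, 0, 0, 0, -0.03, -0.069, 10], [0, 0, 0, 0, -0.046, -0.059, 10], [0, 0, 0, 0, -0.059, -0.046, 10], [0, 0, 0, 0, -0.069, -0.03, 10], [0, 0, 0, 0, -0.074, -0.012, 10], [0, 0, 0, 0, 0, 0, 10]]}}

```text
t: 5.75
ee_pos: [0.4827, 0.0853, 0.2641]
tool_rot: [0.001, 0.538, 0.843, 0.001]
wrist_force: [1.6, -3.8, -5.6]
finger_gap: 0.201
finger_force: 40.0
```

```bash
python3 -c "
from h import *
togo([.456,.071,.084],25)
"
```

```text
t 5.75 grasp [0.4831 0.0854 0.1091] yaw 24.9 tilt [ 0.003  0.001 -1.   ] d_tool mm [ -1.6 -30.7  25.1] turn -0.1 F [ 1.6 -3.8 -5.6] Tq [-0.76 -0.34  0.04] gap 0.201 ff 40.0 j [-0.35  0.58  0.19  2.04 -0.21  0.54  0.42]
```

Emit:
{"fn": "move_arm", "kwargs": {"plan": [[0, 0, 0, 0, -0.074, 0.007, 10], [0, 0, 0, 0, -0.07, 0.025, 10], [0, 0, 0, 0, -0.062, 0.042, 10], [0, 0, 0, 0, -0.05, 0.056, 10], [0, 0, 0, 0, -0.034, 0.066, 10], [0, 0, 0, 0, -0.017, 0.073, 10], [0, 0, 0, 0, 0.002, 0.075, 10], [0, 0, 0, 0, 0, 0, 10], [0, 0, 0, 0, 0, 0, 10]]}}

```text
t: 6.65
ee_pos: [0.4544, 0.0722, 0.2283]
tool_rot: [-0.001, 0.538, 0.843, -0.001]
wrist_force: [-0.5, -3.9, -3.0]
finger_gap: 0.201
finger_force: 40.2
```

```bash
python3 -c "
from h import *
togo([.456,.071,.084],25)
"
```

```text
t 6.65 grasp [0.454  0.0721 0.0733] yaw 24.9 tilt [-0.002 -0.001 -1.   ] d_tool mm [ -1.9   1.3 -10.7] turn -0.1 F [-0.5 -3.9 -3. ] Tq [-0.84  0.04  0.04] gap 0.201 ff 40.2 j [-0.31  0.62  0.15  2.14 -0.23  0.4   0.46]
```

Emit:
{"fn": "move_arm", "kwargs": {"plan": [[0, 0, 0, 0, 0.02, 0.072, 10], [0, 0, 0, 0, 0.033, 0.055, 10], [0, 0, 0, 0, 0, 0, 10], [0, 0, 0, 0, 0, 0, 10]]}}

```text
t: 7.05
ee_pos: [0.4596, 0.0747, 0.2156]
tool_rot: [-0.0, 0.538, 0.843, -0.001]
wrist_force: [-0.1, -5.0, -5.2]
finger_gap: 0.199
finger_force: 40.1
```

```bash
python3 -c "
from h import *
togo([.456,.071,.084],25)
"
```

```text
t 7.05 grasp [0.4594 0.0746 0.0606] yaw 24.91 tilt [-0.001 -0.    -1.   ] d_tool mm [ -1.9  -4.6 -23.4] turn -0.09 F [-0.1 -5.  -5.2] Tq [-0.87  0.12  0.05] gap 0.199 ff 40.1 j [-0.31  0.65  0.14  2.13 -0.24  0.38  0.46]
```

Emit:
{"fn": "move_arm", "kwargs": {"plan": [[0, 0, 0, 0, 0, 0, 100], [0, 0, 0, 0, 0, 0, 100], [0, 0, 0, 0, 0, 0, 100], [0, 0, 0, 0, 0, 0, 100], [0, 0, 0, 0, 0, -0.2, 100], [0, 0, 0, 0, 0, -0.3, 100], [0, 0, 0, 0, 0, -0.3, 100], [0, 0, 0, 0, 0, -0.3, 100], [0, 0, 0, 0, 0, -0.4, 100], [0, 0, 0, 0, 0, -0.4, 100], [0, 0, 0, 0, 0, 0, 100]]}}

```text
t: 8.15
ee_pos: [0.461, 0.0748, 0.4116]
tool_rot: [0.004, 0.538, 0.843, 0.005]
wrist_force: [0.3, -0.1, -0.4]
finger_gap: 1.0
finger_force: 0.0
```

```bash
cat > m2.py <<'E'
from h import *
import sys
np.set_printoptions(precision=4,suppress=True)
tag=sys.argv[1]
im,d=shot("top",tag);ims,ds=shot("side",tag)
K=5;x0,y0,w,h=200,155,80,60
c=cv2.resize(im[y0:y0+h,x0:x0+w],(w*K,h*K),interpolation=cv2.INTER_CUBIC)
c2=cv2.resize(im[185:245,300:380],(w*K,h*K),interpolation=cv2.INTER_CUBIC)
c3=cv2.resize(ims[175:235,210:290],(w*K,h*K),interpolation=cv2.INTER_CUBIC)
c4=cv2.resize(ims[140:200,220:300],(w*K,h*K),interpolation=cv2.INTER_CUBIC)
cv2.imwrite(f"pics/crop{tag}.png",np.clip(np.vstack([np.hstack([c,c2]),np.hstack([c3,c4])])*1.7,0,255).astype(np.uint8))
P=cloud("top",d);hsv=cv2.cvtColor(im,cv2.COLOR_BGR2HSV).astype(int);H,S,V=[hsv[...,i] for i in range(3)]
z=P[...,2]
rim=(z>.125)&(z<.142)&(np.hypot(P[...,0]-.55,P[...,1]+.064)<.045)
print("rim",cv2.minEnclosingCircle(P[rim][:,:2].astype(np.float32)))
zone=np.hypot(*(plane("top",np.stack(np.meshgrid(np.arange(512),np.arange(384)),-1).reshape(-1,2),.134)[:,:2]-[.55,-.064]).T).reshape(384,512)
ring=(zone>.025)&(zone<.037)
med=np.median(V[ring])
for nm,m in(("white",(S<50)&(V>1.5*med)),("blue",(abs(H-110)<14)&(S>90)),("red",((H<8)|(H>172))&(S>90))):
    N,L,st,ce=cv2.connectedComponentsWithStats((m&ring).astype(np.uint8))
    o=[(ce[i],st[i,4]) for i in range(1,N) if st[i,4]>=2]
    for e,a in o:
        p=plane("top",e,.134)[0];print(nm,a,e,p)
g=(H>60)&(H<95)&(S>60)
g[:,:315]=0;g[:,360:]=0;g[:190]=0;g[235:]=0
N,L,st,ce=cv2.connectedComponentsWithStats(g.astype(np.uint8));i=1+st[1:,4].argmax()
cs,_=cv2.findContours((L==i).astype(np.uint8),0,1)
(cx,cy),r=cv2.minEnclosingCircle(cs[0]);print("cap circ px",cx,cy,r,st[i],"disc centre",plane("top",[cx,cy],.028))
W=(L==i)&(z>.045);Q=plane("top",np.argwhere(W)[:,::-1],.062);print("wing",W.sum(),cv2.minAreaRect(Q[:,:2].astype(np.float32)))
E
python3 m2.py 2; python3 -c "
from h import *
togo([.503,-.322,.05],87)"
```

```text
rim ((0.5507851243019104, -0.06625263392925262), 0.03483199700713158)
white 6 [230.5 172. ] [ 0.5808 -0.05    0.134 ]
white 4 [242.75 196.  ] [ 0.5247 -0.0806  0.134 ]
blue 3 [240.6667 171.6667] [ 0.5822 -0.074   0.134 ]
blue 2 [221.  188.5] [ 0.541  -0.0288  0.134 ]
blue 5 [232.4 197.2] [ 0.5212 -0.0563  0.134 ]
blue 2 [243.5 198.5] [ 0.5188 -0.0825  0.134 ]
blue 5 [238. 200.] [ 0.5149 -0.0697  0.134 ]
red 6 [248.5 178. ] [ 0.5677 -0.0929  0.134 ]
red 7 [224.7143 190.    ] [ 0.5377 -0.0377  0.134 ]
cap circ px 339.5 209.5 8.514793395996094 [337 201   9  18 113] disc centre [[ 0.5038 -0.3285  0.028 ]]
wing 66 ((0.5010299682617188, -0.3197510242462158), (0.040175653994083405, 0.007542479317635298), 0.6529730558395386)
t 8.25 grasp [0.4598 0.0751 0.2521] yaw 24.94 tilt [ 0.002  0.001 -1.   ] d_tool mm [-378.3 -128.7  201.8] turn -62.06 F [-0.1  0.1 -0.5] Tq [-0.01  0.05 -0.03] gap 1.001 ff 0.0 j [-0.41  0.34  0.28  1.94 -0.12  0.88  0.36]
```

View pics/crop2.png

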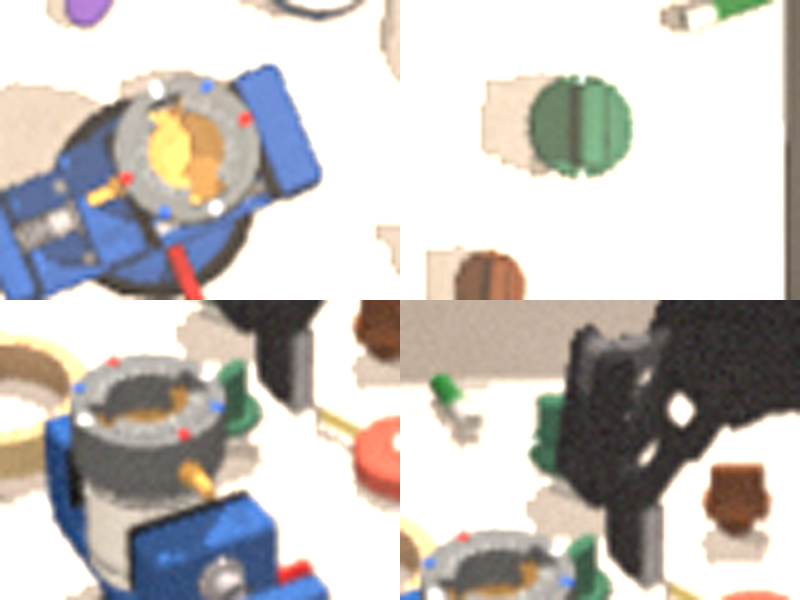

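Canister clamped, white marks at top px (230.5,172) and (242.8,196), giving mouth (0.5524, -0.0653) and slot yaw 28.6°. The cap disc centre is at top px (335.6,210), with its wing along world x.

```bash
python3 -c "
from h import *
print(plane('top',[335.6,210],.032),plane('top',[338.9,209.8],.062),tri([336,210],[255,168]))
c=plane('top',[335.6,210],.031)[0]; togo([c[0],c[1],.052],89)"
```

```text
[[ 0.50207139 -0.31776857  0.032     ]] [[ 0.50148861 -0.32074449  0.062     ]] [ 0.50275393 -0.3193103   0.02945756]
t 8.25 grasp [0.4598 0.0751 0.2521] yaw 24.94 tilt [ 0.002  0.001 -1.   ] d_tool mm [-374.2 -127.8  199.8] turn -64.06 F [-0.1  0.1 -0.5] Tq [-0.01  0.05 -0.03] gap 1.001 ff 0.0 j [-0.41  0.34  0.28  1.94 -0.12  0.88  0.36]
```

Emit:
{"fn": "move_arm", "kwargs": {"plan": [[0, 0, 0, -0.374, -0.128, 0, 100], [0, 0, 0, -0.374, -0.128, 0, 100], [0, 0, 0, -0.374, -0.128, 0, 100], [0, 0, 0, -0.374, -0.128, 0, 100], [0, 0, 0, -0.374, -0.128, 0, 100], [0, 0, 0, -0.374, -0.128, 0, 100], [0, 0, 0, -0.374, -0.128, 0, 100], [0, 0, 0, -0.374, -0.128, 0, 100], [0, 0, 0, -0.374, -0.128, 0, 100], [0, 0, 0, -0.374, -0.128, 0, 100], [0, 0, -0.089, 0, 0, 0.1, 100], [0, 0, -0.089, 0, 0, 0.1, 100], [0, 0, -0.089, 0, 0, 0.1, 100], [0, 0, -0.089, 0, 0, 0.1, 100], [0, 0, -0.089, 0, 0, 0.1, 100], [0, 0, -0.089, 0, 0, 0.1, 100], [0, 0, -0.089, 0, 0, 0.1, 100], [0, 0, -0.089, 0, 0, 0.1, 100], [0, 0, 0, 0, 0, 0, 100]]}}

```text
t: 10.15
ee_pos: [0.5, -0.3179, 0.3229]
tool_rot: [-0.003, 0.009, 1.0, 0.002]
wrist_force: [0.2, 0.6, -0.4]
finger_gap: 0.997
finger_force: 0.0
```

```bash
python3 -c "
from h import *
togo([.502,-.319,.052],89)"
```

```text
t 10.15 grasp [ 0.4991 -0.3172  0.1679] yaw 88.97 tilt [-0.006  0.005 -1.   ] d_tool mm [ -3.7  -2.3 115.8] turn -0.03 F [ 0.2  0.6 -0.4] Tq [ 0.01  0.02 -0.05] gap 0.997 ff 0.0 j [ 0.53  0.61  0.    1.69 -0.    0.84  2.08]
```

Emit:
{"fn": "move_arm", "kwargs": {"plan": [[0, 0, 0, -0.03, -0.02, 0.3, 100], [0, 0, 0, 0, 0, 0.3, 100], [0, 0, 0, 0, 0, 0.3, 100], [0, 0, 0, 0, 0, 0.24, 100], [0, 0, 0, 0, 0, 0, 100], [0, 0, 0, 0, 0, 0, 5], [0, 0, 0, 0, 0, 0, 5], [0, 0, 0, 0, 0, 0, 5], [0, 0, 0, 0, 0, 0, 5], [0, 0, 0, 0, 0, 0, 5], [0, 0, 0, 0, 0, 0, 5], [0, 0, 0, 0, 0, 0, 5], [0, 0, 0, 0, 0, 0, 5], [0, 0, 0, 0, 0, 0, 5]], "grip_force": 60}}

```text
t: 11.55
ee_pos: [0.5043, -0.3206, 0.2131]
tool_rot: [0.0, 0.009, 1.0, -0.0]
wrist_force: [-1.2, 0.5, 5.1]
finger_gap: 0.151
finger_force: 61.2
```

```bash
python3 -c "
from h import *
togo([.502,-.319,.052],89)"
```

```text
t 11.55 grasp [ 0.5045 -0.3207  0.0581] yaw 88.99 tilt [ 0.001 -0.001 -1.   ] d_tool mm [2.5 1.6 6.1] turn -0.01 F [-1.2  0.5  5.1] Tq [0.13 0.11 0.01] gap 0.151 ff 61.2 j [ 0.53  0.77  0.    1.76 -0.    0.61  2.08]
```

Emit:
{"fn": "move_arm", "kwargs": {"plan": [[0, 0, 0, 0, 0, -0.2, 5], [0, 0, 0, 0, 0, -0.35, 5], [0, 0, 0, 0, 0, -0.35, 5], [0, 0, 0, 0, 0, -0.35, 5], [0, 0, 0, 0, 0, -0.35, 5], [0, 0, 0, -0.062, 0.366, 0, 5], [0, 0, 0, -0.062, 0.366, 0, 5], [0, 0, 0, -0.062, 0.366, 0, 5], [0, 0, 0, -0.062, 0.366, 0, 5], [0, 0, 0, -0.062, 0.366, 0, 5], [0, 0, 0, -0.062, 0.366, 0, 5], [0, 0, 0, -0.062, 0.366, 0, 5], [0, 0, -0.082, 0, 0, 0, 5], [0, 0, -0.082, 0, 0, 0, 5], [0, 0, -0.082, 0, 0, 0, 5], [0, 0, -0.082, 0, 0, 0, 5], [0, 0, 0, 0, 0, 0, 5], [0, 0, 0, 0, 0, 0, 5]]}}

```text
t: 13.35
ee_pos: [0.5517, -0.0653, 0.3718]
tool_rot: [-0.001, -0.245, 0.97, 0.0]
wrist_force: [0.2, 0.4, -0.7]
finger_gap: 0.15
finger_force: 60.3
```

```bash
python3 -c "
from h import *
togo([.5524,-.0653,.168],118.6)
im,d=shot('top','3');im2,d2=shot('side','3')
f=lambda im,x,y:cv2.resize(im[y:y+90,x:x+60],(400,600),interpolation=cv2.INTER_CUBIC)
cv2.imwrite('pics/crop3.png',np.clip(np.hstack([f(im,205,140),f(im2,210,150)])*1.7,0,255).astype(np.uint8))
P=cloud('side',d2);hsv=cv2.cvtColor(im2,cv2.COLOR_BGR2HSV);H,S,V=cv2.split(hsv)
g=(H>60)&(H<95)&(S>60)&(d2>0)&(P[...,2]>.14)&(P[...,0]<.65)&(P[...,0]>.45)
Q=P[g];print(g.sum(),Q.min(0),Q.max(0),Q.mean(0))
"
```

```text
t 13.35 grasp [ 0.5516 -0.0653  0.2168] yaw 118.34 tilt [-0.001  0.    -1.   ] d_tool mm [-0.8 -0.5 48.8] turn -0.26 F [ 0.2  0.4 -0.7] Tq [-0.    0.05 -0.01] gap 0.15 ff 60.3 j [ 0.18  0.51 -0.15  1.74  0.09  0.9   2.06]
261 [ 0.52578679 -0.41002694  0.1405377 ] [ 0.6491149  -0.02834735  0.35147479] [ 0.55703173 -0.06969896  0.1971046 ]
```

View pics/crop3.png

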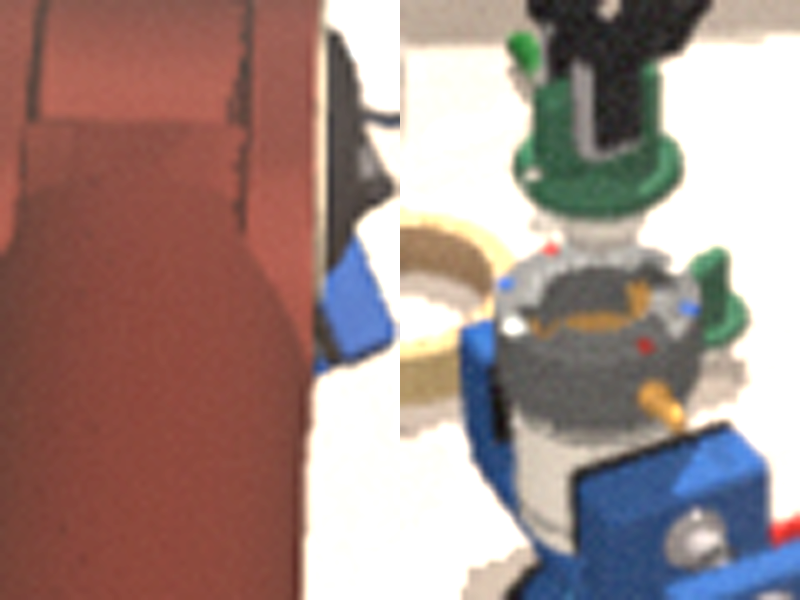

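Side view: the cap hangs over the mouth with its pointer on the white slot mark at crop (515,325). I'll compare the projected disc and rim outlines with the ones seen.

```bash
python3 -c "
from h import *
a=np.linspace(0,2*np.pi,181)
def ext(c,r,z0,z1):
    P=np.vstack([np.c_[c[0]+r*np.cos(a),c[1]+r*np.sin(a),0*a+z] for z in(z0,z1)]);q=proj('side',P);q=((q-[210,150])+.5)*400/60-.5+[400,0];print(q.min(0).round(0),q.max(0).round(0))
ext((.5516,-.0653),.027,.183,.191)
ext((.5524,-.0653),.035,.115,.134)
print(proj('side',[[.5516,-.0653,.187],[.5616,-.0653,.187],[.5516,-.0553,.187],[.5516,-.0653,.197]]))
"
```

```text
[511. 105.] [680. 221.]
[492. 232.] [703. 405.]
[[238.93897456 173.89768435]
 [234.28419685 174.07563811]
 [239.08794708 176.55802459]
 [238.82115192 170.04396373]]
```

Emit:
{"fn": "move_arm", "kwargs": {"plan": [[0, 0, -0.003, -0.02, 0, 0, 5], [0, 0, 0, 0, 0, 0.1, 5], [0, 0, 0, 0, 0, 0.1, 5], [0, 0, 0, 0, 0, 0.1, 5], [0, 0, 0, 0, 0, 0.05, 5], [0, 0, 0, 0, 0, 0, 5], [0, 0, 0, 0, 0, 0, 5]]}}

```text
t: 14.15
ee_pos: [0.5538, -0.0642, 0.3372]
tool_rot: [-0.0, -0.248, 0.969, 0.0]
wrist_force: [-0.4, -0.5, -1.0]
finger_gap: 0.146
finger_force: 60.3
```

```bash
python3 -c "
from h import *
togo([.5540,-.0645,.168],118.6)"
```

```text
t 14.15 grasp [ 0.5538 -0.0642  0.1822] yaw 118.77 tilt [-0. -0. -1.] d_tool mm [ 0.  -0.4 14.2] turn 0.17 F [-0.4 -0.5 -1. ] Tq [ 0.   -0.02 -0.01] gap 0.146 ff 60.3 j [ 0.17  0.55 -0.14  1.78  0.1   0.82  2.05]
```

Emit:
{"fn": "move_arm", "kwargs": {"plan": [[0, 0, 0, 0, 0, 0.03, 5], [0, 0, 0, 0, 0, 0.03, 5], [0, 0, 0, 0, 0, 0.03, 5], [0, 0, 0, 0, 0, 0.03, 5], [0, 0, 0, 0, 0, 0, 5]]}}

```text
t: 14.65
ee_pos: [0.5535, -0.0641, 0.3248]
tool_rot: [-0.001, -0.249, 0.969, 0.0]
wrist_force: [1.0, -0.1, -1.2]
finger_gap: 0.147
finger_force: 60.3
```

```bash
python3 -c "
from h import *
togo([.5540,-.0645,.168],118.6)"
```

```text
t 14.65 grasp [ 0.5533 -0.0641  0.1698] yaw 118.78 tilt [-0.001  0.    -1.   ] d_tool mm [-0.4 -0.6  1.8] turn 0.18 F [ 1.  -0.1 -1.2] Tq [-0.01  0.02  0.03] gap 0.147 ff 60.3 j [ 0.17  0.57 -0.14  1.79  0.11  0.79  2.05]
```

Lugs are in the slots with almost no force. I'll press the last millimetres until contact.

Emit:
{"fn": "move_arm", "kwargs": {"plan": [[0, 0, 0, 0, 0, 0.015, 5], [0, 0, 0, 0, 0, 0.015, 5], [0, 0, 0, 0, 0, 0.01, 5], [0, 0, 0, 0, 0, 0, 5], [0, 0, 0, 0, 0, 0, 5]]}}

```text
t: 15.15
ee_pos: [0.5538, -0.064, 0.323]
tool_rot: [0.0, -0.249, 0.969, -0.0]
wrist_force: [-1.9, 0.6, 8.8]
finger_gap: 0.149
finger_force: 61.6
```

```bash
python3 -c "
from h import *
togo([.5540,-.0645,.168],118.6)"
```

```text
t 15.15 grasp [ 0.554  -0.0641  0.168 ] yaw 118.79 tilt [ 0.001 -0.    -1.   ] d_tool mm [ 0.2 -0.4  0.1] turn 0.19 F [-1.9  0.6  8.8] Tq [-0.06  0.68 -0.02] gap 0.149 ff 61.6 j [ 0.17  0.57 -0.14  1.79  0.11  0.79  2.05]
```

Home at z = 0.168 as calculated, pressing about 9 N. Now the twist, about 45° plus play, moving slightly sideways so the cap's axis stays put.

Emit:
{"fn": "move_arm", "kwargs": {"plan": [[0, 0, 0.066, 0, -0.002, 0, 5], [0, 0, 0.066, 0, -0.002, 0, 5], [0, 0, 0.066, 0, -0.002, 0, 5], [0, 0, 0.066, 0, -0.002, 0, 5], [0, 0, 0.066, 0, -0.002, 0, 5], [0, 0, 0.066, 0, -0.002, 0, 5], [0, 0, 0, 0, 0, 0, 5], [0, 0, 0, 0, 0, 0, 5]]}}

```text
t: 15.95
ee_pos: [0.5545, -0.0655, 0.3231]
tool_rot: [0.001, 0.06, 0.998, -0.0]
wrist_force: [-1.7, 0.2, 6.9]
finger_gap: 0.151
finger_force: 61.5
```

```bash
python3 -c "
from h import *
togo([.5540,-.0645,.168],71.3)"
```

```text
t 15.95 grasp [ 0.5549 -0.0656  0.1681] yaw 83.16 tilt [ 0.003 -0.001 -1.   ] d_tool mm [1.  1.  0.1] turn 11.86 F [-1.7  0.2  6.9] Tq [-0.08  0.42  0.04] gap 0.151 ff 61.5 j [ 0.05  0.57  0.04  1.79 -0.03  0.78  1.56]
```

Emit:
{"fn": "move_arm", "kwargs": {"plan": [[0, 0, 0.066, 0, -0.002, 0, 5], [0, 0, 0.066, 0, -0.002, 0, 5], [0, 0, 0, 0, 0, 0, 5], [0, 0, 0, 0, 0, 0, 5], [0, 0, 0, 0, 0, 0, 5], [0, 0, 0, 0, 0, 0, 5]]}}

```text
t: 16.55
ee_pos: [0.5544, -0.066, 0.3231]
tool_rot: [0.001, 0.163, 0.987, -0.0]
wrist_force: [-1.2, -0.5, 7.7]
finger_gap: 0.154
finger_force: 61.5
```

```bash
python3 -c "
from h import *
togo([.5540,-.0645,.168],71.3)
im2,d2=shot('side','4')
cv2.imwrite('pics/crop4.png',np.clip(cv2.resize(im2[160:235,195:295],(800,600),interpolation=cv2.INTER_CUBIC)*1.7,0,255).astype(np.uint8))
c=np.array([.5525,-.0653,0])
for nm,ang,r,z in(('blue',-16.4,.031,.134),('blue+',163.6,.031,.134),('ptr?',-18.7,.024,.142),('ptr2',161.3,.024,.142)):
    p=c+[r*np.cos(np.radians(ang)),r*np.sin(np.radians(ang)),z];q=proj('side',p)[0];print(nm,((q-[195,160]+.5)*8).round())
"
```

```text
t 16.55 grasp [ 0.5548 -0.0661  0.1681] yaw 71.29 tilt [ 0.003 -0.001 -1.   ] d_tool mm [1.3 1.3 0.1] turn -0.01 F [-1.2 -0.5  7.7] Tq [-0.13  0.48  0.05] gap 0.154 ff 61.5 j [ 0.01  0.57  0.1   1.8  -0.07  0.78  1.4 ]
blue [249. 259.]
blue+ [466. 288.]
ptr? [273. 237.]
ptr2 [440. 263.]
```

View pics/crop4.png

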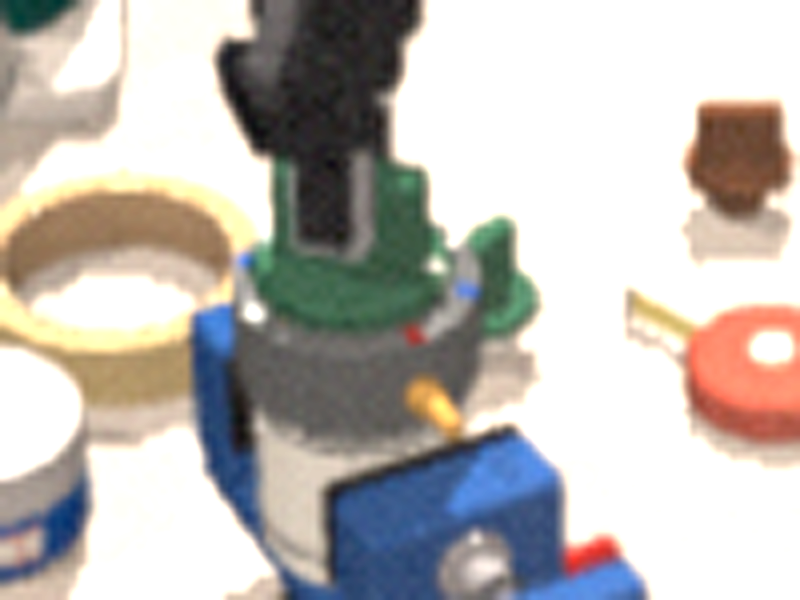

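The white pointer at (438,265) points at the blue mark at (467,291), within 2 to 3 crop pixels of where both were predicted. The cap is seated and the canister has not turned, so I'm handing in.

```bash
python3 -c "
from station import env
print(env.sign_off())"
```

```text
the job is handed in; nothing more can be done
None
```

I handed the job in at about 16.6 s; the station gave no verdict. At hand-in the crank stood at about 8.5 rad, the cap sat home with its pointer on the blue mark, and the fingers still gripped the wing at about 60 N.

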